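# Start the pan washer from its switch boxes

## Task

Start the pan washer by pressing its switches with the fingertips, in this order: first tip the rocker fully on by pushing down its raised end with the dot, then push the round key fully in, and last push the long bar key fully in. Leave the square drain key out, do not lift or shove any of the switch boxes, and leave the pan, jar and spatula where they are.

Things in the scene. Friction and masses are not known exactly. Their poses are not given: they have to be found in the camera images.
- mat: thin black rubber mat, 300 x 300 x 4 mm, fixed to the bench; origin: centre of its underside. The four switch boxes stand on it in a 2 by 2 pattern, 140 mm between centres along the mat's x and y (each off by up to 8 mm), which box stands where varies
- rocker_box: light grey plastic switch box, 96 x 64 mm in plan (x by y) and 36 mm high with rubber feet, 0.7 kg more or less, loose, standing on the 4 mm mat; origin: centre of its underside; z up; x along the rocker, towards its end with the dot. It may stand at any yaw. Carries the rocker: a flat black paddle 70 x 36 x 4 mm whose pivot axis (along y) lies over the box's centre, 9 mm above the box's top. 'Off': the dotted end stands up; 'on': the dotted end is down and the plain end up.
- rocker (a joint): tilt of the rocker in rad: 0 = fully off (dotted end up 0.15 rad), 0.30 = fully on (dotted end down 0.15 rad). Friction of about 0.05 N m, no spring: stays where it is left. Starts within 0.04 of off
- rocker_dot (a point): the small flat white dot on top of the rocker paddle, 26 mm from the pivot towards the end to be pressed; it moves with the paddle: about 55 mm above the table when off and 47 mm when on
- round_box: light grey plastic switch box, 64 x 64 mm in plan (x by y) and 36 mm high with rubber feet, 0.7 kg more or less, loose, standing on the 4 mm mat; origin: centre of its underside; z up; the key is over its centre. It may stand at any yaw. Carries one round black key, 34 mm in diameter. The key's top stands 12 mm above the box's top (52 mm above the table) when out and 4 mm when fully in.
- round_key (a joint): joint of the round key: metres pushed down, 0 = fully out, 0.008 = fully in. A friction slide of about 2.5 N without spring: it stays where it is left. Starts within 1.5 mm of out.
- round_key_top (a point): centre of the round key's top face; moves with the key
- bar_box: light grey plastic switch box, 96 x 64 mm in plan (x by y) and 36 mm high with rubber feet, 0.7 kg more or less, loose, standing on the 4 mm mat; origin: centre of its underside; z up; x along the bar; the key is over its centre. It may stand at any yaw. Carries one long bar-shaped black key, 76 x 26 mm. The key's top stands 12 mm above the box's top (52 mm above the table) when out and 4 mm when fully in.
- bar_key (a joint): joint of the bar key: metres pushed down, 0 = fully out, 0.008 = fully in. A friction slide of about 2.5 N without spring: it stays where it is left. Starts within 1.5 mm of out.
- bar_key_top (a point): centre of the bar key's top face; moves with the key
- square_box: light grey plastic switch box, 64 x 64 mm in plan (x by y) and 36 mm high with rubber feet, 0.7 kg more or less, loose, standing on the 4 mm mat; origin: centre of its underside; z up; the key is over its centre. It may stand at any yaw. Carries one square black key, 32 x 32 mm (drain), to be left alone. The key's top stands 12 mm above the box's top (52 mm above the table) when out and 4 mm when fully in.
- square_key (a joint): joint of the square key (must stay out): metres pushed down, 0 = fully out, 0.008 = fully in. A friction slide of about 2.5 N without spring: it stays where it is left. Starts at 0
- pan: bystander: loose open stainless steel pan, 90 x 150 x 50 mm high, beyond the mat; origin: centre of its underside
- jar: bystander: loose clear jar with white cap, 64 mm diameter, 90 mm high, to the left of the mat; origin: centre of its underside
- spatula: bystander: loose spatula 240 mm long lying to the right of the mat; origin: on its underside near its middle
Not all that is in view belongs to the job. What is shaped like the round_box but red is not meant.

How it is judged:
On the way, in this order (a step that is already met when the one before it is completed fails the run):
1. the rocker is tipped on by the fingers (value of joint rocker above 0.26 rad and contact force between the fingers and rocker_box above 0.2 N).
2. the round key is pushed fully in by the fingers (value of joint round_key above 0.0065 m and contact force between the fingers and round_box above 0.2 N).
3. the bar key is pushed fully in by the fingers (value of joint bar_key above 0.0065 m and contact force between the fingers and bar_box above 0.2 N).
At the end, for the whole second after the job is handed in: The rocker is on (over 0.26 of 0.30 rad), the round and bar keys are in by more than 6.5 of 8 mm, the square key is in by less than 3 mm; every box, the pan, jar and spatula are at rest within 20 mm of where they started, the boxes level (value of joint rocker above 0.26 rad and value of joint each of round_key, bar_key above 0.0065 m and value of joint square_key below 0.003 m and distance of each of rocker_box, round_box, bar_box, square_box, pan, jar, spatula from where it was at the start of the episode below 0.02 m and angle between each of rocker_box, round_box, bar_box, square_box's own z axis and vertical below 0.1 rad and linear speed of each of rocker_box, round_box, bar_box, square_box, pan, jar, spatula below 0.02 m/s); the robot touches nothing.
It fails at once if the round key is pushed in (over 4 mm) before the rocker is on (value of joint round_key above 0.004 m and value of joint rocker below 0.24 rad).
It fails at once if the bar key is pushed in (over 4 mm) before the round key is in (value of joint bar_key above 0.004 m and value of joint round_key below 0.006 m).
It fails at once if the square key is pushed in by more than 3 mm (value of joint square_key above 0.003 m).
It fails at once if a switch box is lifted more than 10 mm, shoved more than 20 mm or tipped (height (world z) of any of rocker_box, round_box, bar_box, square_box above 0.014 m or distance of any of rocker_box, round_box, bar_box, square_box from where it was at the start of the episode above 0.02 m or angle between any of rocker_box, round_box, bar_box, square_box's own z axis and vertical above 0.2 rad).
It fails at once if the pan, jar or spatula is moved more than 20 mm (distance of any of pan, jar, spatula from where it was at the start of the episode above 0.02 m).
It also fails if it takes over 48 s, if anything falls off the work surface, if the arm or the gripper's body presses on something with over 40 N, if the wrist force passes 120 N, or if a joint passes its speed limit or range.

## Robot

A 6-joint arm with a two-finger parallel gripper is mounted at the origin on the work surface. World frame = base frame: x ahead of the robot, y to its left, z up, the work surface at z = 0. Lengths are in m, angles in rad, forces in N, time in s.
With the tool pointing down it reaches from about 0.3 to 0.75 m from the base axis. Payload 8.5 kg.
Tool frame: the origin (TCP) lies between the finger pads; the fingertips stand 25 mm ahead of it and the grasp point (between the pads) lies 6 mm ahead of it (r.finger_overhang is the distance from the TCP to the fingertips, in m); x points along the fingers, y is the direction in which the jaws open and shut, and the axes are right-handed (so a half turn about x gives the same grasp; the last joint's range is limited). The gripper opens to 88 mm and grips with 3 to 60 N. Pads are 18 mm wide; open, the fingers measure 123 mm over their backs; the gripper's body (75 mm by 187 mm) begins 45 mm behind the grasp point.
Start: joints at [-1.532, 0.381, 1.297, -0, 1.464, -0.215], TCP at [0.138, -0.532, 0.236] pointing down, gripper open.
Joint ranges: [-3.11, 3.11], [-0.89, 2.33], [0.22, 2.48], [-1.42, 4.56], [0.17, 2.85], [-2.88, 2.88]. Speed limits (rad/s): [2.39, 2.39, 3.14, 3.14, 3.14, 3.14].

## Interface

Orientations are given as a 3x3 rotation matrix whose columns are the frame's x, y, z axes.
In Python, from plant import r gives the robot as it stands. The module is installed in compiled form; this text tells all that it offers.
- The arm moves only by the shell command python3 -m pendant 'ROWS'. ROWS is JSON, a list of rows, each an object with "jaw": the gripper's target within -1 to 1 (fully open at 1, half-way at 0, shut at -1); "translation": the shift along the tool's x, y, z in m, a list of three; "yaw": the turn about the tool's x in degrees. In form: [{"jaw": jaw, "translation": [x, y, z], "yaw": yaw}, ...]. A call has 1 to 8 rows; each row is the pose to reach, as a shift and turn from the pose commanded when the call began, along the tool's axes at that moment; what a row does not reach only later rows make up. A row lasts 1/12 s, in which the tool goes at most 41.7 mm and 7.16 degrees, less where a joint would pass 70% of its speed; a pose out of reach is approached as far as the arm can. A call with a gripper value outside its range is refused whole. The fingers move at their own pace and stop on an object; the grip force is fixed at half the most. Time passes only in rows, so rows that repeat a pose let the fingers close. It gives the time, the measured TCP pose, the force and the opening at its end, in the units of the state.
- r.sense(): the state, without advancing time (a new reading comes with each control period).
- r.read_camera(name): name is "side" or "top"; returns the picture (420x560x3 uint8, red, green, blue); there is no depth.
- r.camera_model(name): a dict with "intrinsics" (3x3 intrinsics, pixels), "position" and "orientation" of the camera in the world. Camera axes: x right, y up, looking along -z (the intrinsics and any distortion apply to the point x, -y, -z); pixel columns grow to the right and rows downward; lengths in m; the calibration is good to about 2 mm. A picture is of the moment at which its call begins. camera_model takes no time and is no camera call.
- r.job_done(): hands the job in, once; it reports no verdict.
Trained networks look in the newest picture that a camera, given by its name, has taken for a name from the list of things; names that differ only in an ending like _2 or _b are one class to them, and where a whole thing is asked for, a point or a joint stands for the part that bears it (a point fixed in the world has none). Each returns a list of dicts, best first, with "conf" (0 to 1); they miss things now and then, are a little off and sometimes report something else, mostly with a low value. They report only what shows in the picture. A call takes as long as a camera call. They do not tell look-alikes from the thing itself.
- r.boxes_of(target, camera): "extent" ([left, top, width, height] in pixels, round what is visible of it).
The state is a dict: "time": time; "joint_positions": joint angles; "dq": joint speeds; "tau": joint torques, N m; "position": TCP position; "ee_rot": TCP orientation; "wrist_force": force on the tool from outside, world axes, zero at the start; "ft_torque": the same for the moment, N m; "gripper_width": finger opening in m.
Only numpy, scipy, OpenCV 4.12 (cv2) and the standard library are available. Lean on these libraries where they do the work, as an engineer would, in place of code of your own. Each camera call takes 0.05 s, during which the arm holds its last target.

## Working session

There is one attempt and no reset: what is moved stays moved. The work goes in short steps, Python scripts to look and compute and a shell command to move; the robot and the scene stay as the last step left them, time stands still between calls to the robot, and variables do not carry over. Pictures are saved under pics/ and viewed, and the job is handed in when it is done.

```bash
mkdir -p pics; python3 - <<'E'
from plant import r
import cv2, numpy as np
s=r.sense()
print({k:np.round(v,3).tolist() for k,v in s.items()})
for c in ("side","top"):
    im=r.read_camera(c); cv2.imwrite(f"pics/{c}0.png",im[:,:,::-1])
    m=r.camera_model(c); print(c,{k:np.round(v,4).tolist() if not isinstance(v,dict) else v for k,v in m.items()})
    for n in ("rocker_box","rocker_dot","round_box","round_key_top","bar_box","bar_key_top","square_box","mat","pan","jar","spatula"):
        print(n,[(np.round(d['extent'],1).tolist(),round(d['conf'],2)) for d in r.boxes_of(n,c)])
print(r.finger_overhang)
E
```

```text
{'time': 0.0, 'joint_positions': [-1.532, 0.381, 1.298, 0.0, 1.464, -0.215], 'dq': [-0.001, -0.001, -0.001, 0.001, -0.001, 0.0], 'tau': [0.001, -43.793, -22.456, 0.071, 0.035, -0.0], 'position': [0.138, -0.532, 0.235], 'ee_rot': [[-0.0, 0.251, -0.968], [0.001, -0.968, -0.251], [-1.0, -0.001, -0.0]], 'wrist_force': [-0.508, 0.497, -0.134], 'ft_torque': [-0.038, 0.012, -0.009], 'gripper_width': 0.088}
side {'intrinsics': [[522.375, 0.0, 284.6856], [0.0, 522.375, 217.1711], [0.0, 0.0, 1.0]], 'position': [0.1573, 0.5435, 0.8207], 'orientation': [[-0.7911, 0.4756, -0.3846], [-0.6114, -0.5971, 0.5193], [0.0173, 0.6459, 0.7632]]}
rocker_box [([221.9, 259.4, 62.3, 52.2], 0.68)]
rocker_dot [([230.5, 267.4, 44.4, 26.4], 0.64), ([278.1, 160.8, 99.6, 61.4], 0.6)]
round_box [([317.3, 329.6, 49.2, 51.9], 0.92), ([361.9, 160.5, 35.8, 37.3], 0.87), ([404.1, 196.9, 36.4, 34.0], 0.84), ([284.6, 219.5, 44.3, 45.0], 0.71)]
round_key_top [([296.1, 228.1, 21.7, 15.5], 0.82), ([411.0, 195.6, 24.5, 17.7], 0.71), ([335.4, 339.5, 21.4, 22.9], 0.68), ([145.2, 171.1, 216.3, 175.5], 0.61), ([374.3, 158.3, 11.3, 
[... 722 characters left out ...]
([188.5, 220.3, 39.2, 30.6], 0.95)]
round_box [([174.2, 316.9, 44.3, 43.7], 0.86), ([377.3, 228.6, 47.1, 43.8], 0.84), ([263.6, 227.9, 32.3, 32.5], 0.69), ([361.1, 289.9, 42.1, 44.9], 0.57)]
round_key_top [([393.3, 241.6, 20.9, 17.3], 0.73), ([188.5, 335.1, 17.5, 17.1], 0.71), ([376.1, 304.8, 22.5, 20.0], 0.7), ([270.9, 239.6, 14.1, 13.1], 0.52)]
bar_box [([202.4, 142.6, 43.0, 53.5], 0.61)]
bar_key_top [([210.8, 146.2, 26.4, 40.9], 0.7)]
square_box [([273.6, 158.4, 37.8, 42.9], 0.86)]
mat [([169.0, 122.5, 166.0, 170.2], 0.8)]
pan [([233.2, 77.9, 79.1, 62.4], 0.82), ([203.6, 141.3, 44.0, 55.9], 0.34)]
jar [([118.5, 136.8, 42.9, 40.1], 0.83)]
spatula [([334.0, 163.1, 35.3, 120.3], 0.93)]
0.025
```

View pics/top0.png

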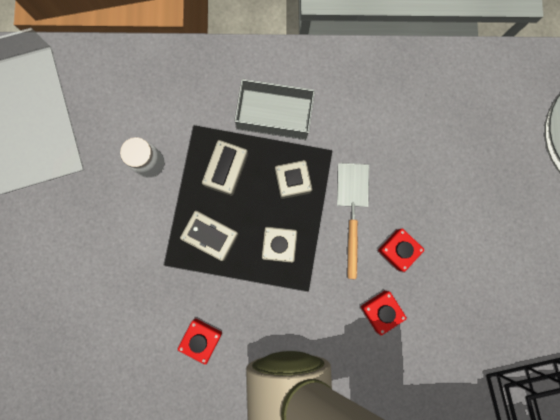

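View pics/side0.png

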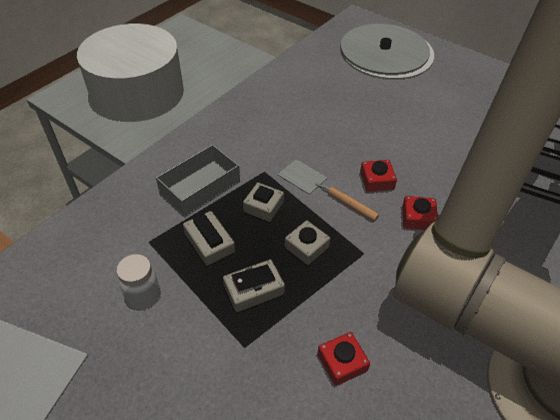

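```bash
python3 - <<'E'
import cv2,numpy as np
t=cv2.imread('pics/top0.png'); s=cv2.imread('pics/side0.png')
a=cv2.resize(t[130:300,165:340],None,fx=4.3,fy=3.5,interpolation=cv2.INTER_CUBIC)
a=cv2.resize(t[120:295,165:340],(600,600),interpolation=cv2.INTER_CUBIC); cv2.imwrite('pics/topc.png',a)
b=cv2.resize(s[165:345,145:365],(733,600),interpolation=cv2.INTER_CUBIC); cv2.imwrite('pics/sidec.png',b)
E
```

```text
(no output)
```

View pics/topc.png

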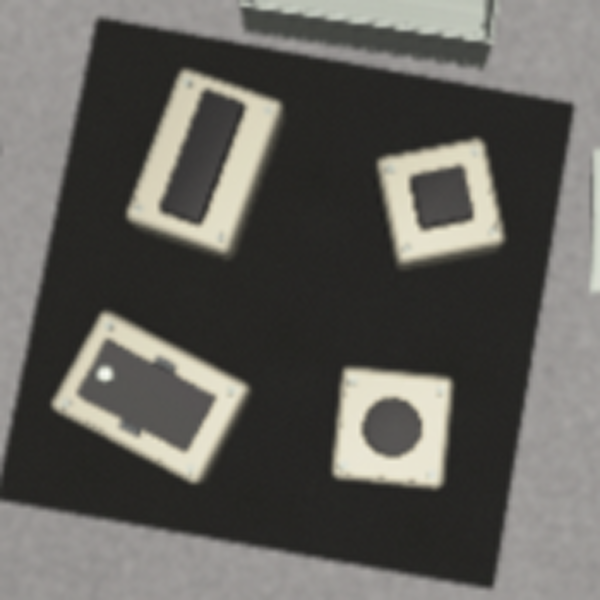

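View pics/sidec.png

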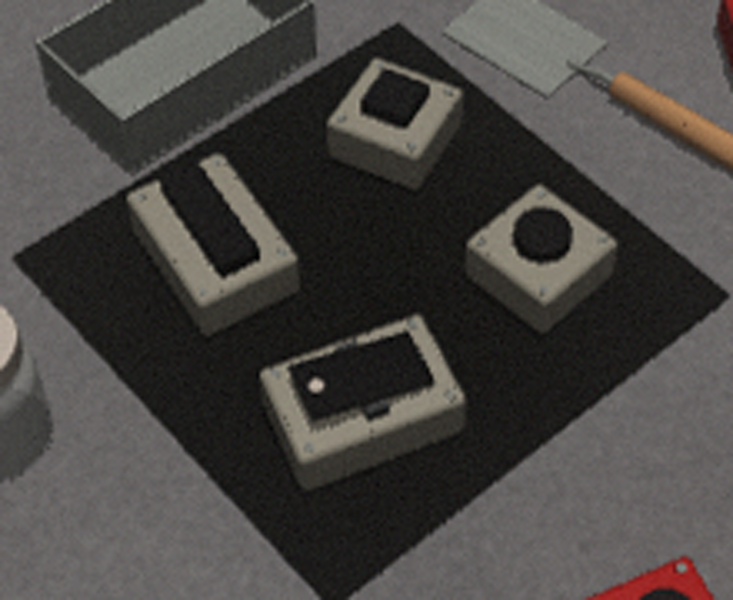

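Round_box look-alikes in the top view: the pale box on the mat at (279,244), and red boxes at (404,249), (386,314) and (200,342). I choose the pale one, because the red ones are not meant and they stand off the mat. The rocker's dot is at (195.6,229) top and (240,280) side. The bar is at (224,165), and the square, to be left alone, is at (294,178). Next I triangulate these.

```bash
cat > h.py <<'E'
from plant import r
import numpy as np, cv2
def ray(c,uv):
    m=r.camera_model(c);K=np.array(m['intrinsics']);R=np.array(m['orientation']);p=np.array(m['position'])
    d=np.linalg.inv(K)@np.array([uv[0],uv[1],1.]); d=R@(d*[1,-1,-1]); return p,d/np.linalg.norm(d)
def plane(c,uv,z):
    p,d=ray(c,uv); return p+d*(z-p[2])/d[2]
def tri(a,b):
    p,d=ray('top',a);q,e=ray('side',b)
    s=np.linalg.lstsq(np.c_[d,-e],q-p,rcond=None)[0]
    x,y=p+s[0]*d,q+s[1]*e; return (x+y)/2,np.linalg.norm(x-y)
def proj(c,X):
    m=r.camera_model(c);K=np.array(m['intrinsics']);R=np.array(m['orientation']);p=np.array(m['position'])
    d=R.T@(np.array(X)-p)*[1,-1,-1]; u=K@d; return u[:2]/u[2]
E
python3 - <<'E'
from h import *
T=lambda x,y:(164.5+(x+.5)*175/600+0.0,119.5+(y+.5)*175/600)
S=lambda x,y:(144.5+(x+.5)*.3,164.5+(y+.5)*.3)
P={'dot':((105,374),(316,385),.055),'round':((392,427),(543,236),.052),'bar':((203,156),(210,213),.052),'square':((441,197),(397,97),.052)}
for n,(a,b,z) in P.items():
    X,g=tri(T(*a),S(*b)); print(n,np.round(X*1e3,1),'gap',round(g*1e3,1),'top@z',np.round(plane('top',T(*a),z)*1e3,1),'side@z',np.round(plane('side',S(*b),z)*1e3,1))
# box top corners (z=.040) in top crop
C={'rocker':[(104,312),(249,386),(199,484),(52,404)],'round':[(342,366),(453,378),(444,489),(332,477)],'bar':[(183,68),(284,103),(231,257),(127,217)],'square':[(376,158),(483,137),(505,244),(400,267)]}
for n,c in C.items():
    q=np.array([plane('top',T(*k),.04)[:2] for k in c])*1e3
    e=[q[(i+1)%4]-q[i] for i in range(4)]
    print(n,'centre',np.round(q.mean(0),1),'len',np.round(np.linalg.norm(e,axis=1)),'ang',np.round(np.degrees([np.arctan2(v[1],v[0]) for v in e]),1))
E
```

```text
dot [518.5 184.8  53.4] gap 1.9 top@z [519.2 185.   55. ] side@z [517.  185.1  55. ]
round [488.5  23.7  42.9] gap 2.3 top@z [489.3  24.6  52. ] side@z [483.7  29.3  52. ]
bar [644.1 131.9  48.8] gap 1.9 top@z [644.2 132.1  52. ] side@z [641.2 133.3  52. ]
square [620.   -5.3  46.4] gap 3.5 top@z [620.4  -4.1  52. ] side@z [615.  -2.  52.]
rocker centre [507.5 161.5] len [94. 62. 95. 60.] ang [-117.1  153.3   61.5  -28.4]
round centre [489.4  23.8] len [64. 63. 64. 63.] ang [-96.3 174.8  83.7  -5.2]
bar centre [644.2 131.5] len [63. 96. 65. 94.] ang [-109.4  161.7   68.7  -19.4]
square centre [620.3  -4.8] len [64. 64. 62. 66.] ang [ -78.7 -169.3  102.4   12. ]
```

```bash
python3 - <<'E'
from h import *
W=lambda v:v
out={}
for c,(x0,y0,w,h) in {'side':(145,165,220,180),'top':(165,120,175,175)}.items():
    im=cv2.imread(f'pics/{c}0.png'); k=3.3
    a=cv2.resize(im[y0:y0+h,x0:x0+w],None,fx=k,fy=k,interpolation=cv2.INTER_CUBIC)
    def dr(pts,col):
        p=np.array([(np.array(proj(c,q))-[x0,y0]+.5)*k for q in pts]); cv2.polylines(a,[np.int32(p)],True,col,1)
    def rect(cx,cy,th,l,w,z):
        R=np.array([[np.cos(th),-np.sin(th)],[np.sin(th),np.cos(th)]])
        return [list(R@[sx*l/2,sy*w/2]+[cx,cy])+[z] for sx,sy in((1,1),(1,-1),(-1,-1),(-1,1))]
    for (cx,cy,t,l,w) in ((.5075,.1615,62.2,.096,.064),(.489,.024,-5.6,.064,.064),(.644,.1317,-19,.064,.096),(.620,-.0048,11.5,.064,.064)):
        dr(rect(cx,cy,np.radians(t),l,w,.04),(0,255,0)); dr(rect(cx,cy,np.radians(t),l,w,.004),(255,255,0))
    th=np.linspace(0,2*np.pi,40); dr([[.489+.017*np.cos(u),.024+.017*np.sin(u),.052] for u in th],(0,0,255))
    dr(rect(.644,.1317,np.radians(-19),.026,.076,.052),(0,0,255)); dr(rect(.620,-.0048,np.radians(11.5),.032,.032,.052),(0,0,255))
    cv2.imwrite(f'pics/ov_{c}.png',a)
E
```

```text
(no output)
```

View pics/ov_side.png

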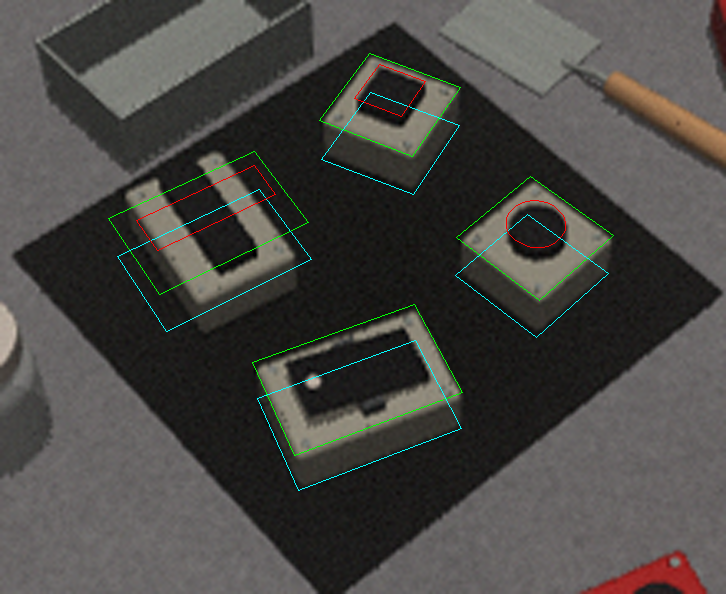

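View pics/ov_top.png

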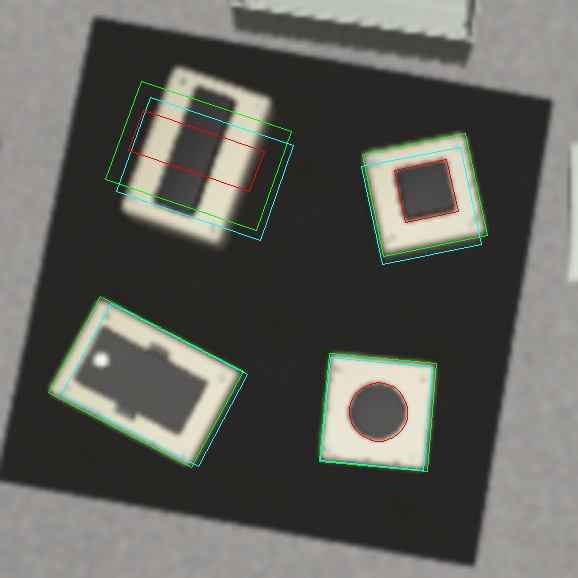

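The overlay shows the mat boxes agree in both views to about 3 mm. The bar outline I drew was simply turned 90°: its long axis is at −19°. The rocker points at +62.5° and its dot lies 26 mm from the pivot, as described. Now I close the fingers, turn by −48° and go over.

```bash
python3 -m pendant '[{"jaw":-1,"translation":[0,-0.03,-0.0275],"yaw":-6},{"jaw":-1,"translation":[0,-0.06,-0.055],"yaw":-12},{"jaw":-1,"translation":[0,-0.09,-0.0825],"yaw":-18},{"jaw":-1,"translation":[0,-0.12,-0.11],"yaw":-24},{"jaw":-1,"translation":[0,-0.15,-0.1375],"yaw":-30},{"jaw":-1,"translation":[0,-0.18,-0.165],"yaw":-36},{"jaw":-1,"translation":[0,-0.21,-0.1925],"yaw":-42},{"jaw":-1,"translation":[0,-0.24,-0.22],"yaw":-48}]'
cat > go.py <<'E'
import sys; from h import *
s=r.sense();R=np.array(s['ee_rot']);p=np.array(s['position']);t=np.array([float(a) for a in sys.argv[1:4]])
print('t',round(s['time'],2),'p',np.round(p,4),'F',np.round(s['wrist_force'],1),'w',round(s['gripper_width'],4),'xdown',np.round(R[:,0],3),'zang',round(np.degrees(np.arctan2(R[1,2],R[0,2])),1))
print('shift to tip target (tool axes)',np.round(R.T@(t+[0,0,r.finger_overhang]-p),4))
E
python3 go.py 0.521 0.187 0.080
```

```text
time: 1.87
position: [0.2912, -0.243, 0.2358]
ee_rot: [[0.0, 0.889, -0.457], [-0.001, -0.457, -0.889], [-1.0, 0.001, 0.0]]
wrist_force: [0.6, -0.4, 0.1]
gripper_width: 0.0369
t 1.87 p [ 0.2912 -0.243   0.2358] F [ 0.6 -0.4  0.1] w 0.0369 xdown [ 0.    -0.001 -1.   ] zang -117.2
shift to tip target (tool axes) [ 0.1307  0.0078 -0.4876]
```

```bash
python3 -m pendant '[{"jaw":-1,"translation":[0,0,-0.04],"yaw":0},{"jaw":-1,"translation":[0,0,-0.08],"yaw":0},{"jaw":-1,"translation":[0,0,-0.12],"yaw":0},{"jaw":-1,"translation":[0,0,-0.16],"yaw":0},{"jaw":-1,"translation":[0,0,-0.2],"yaw":0},{"jaw":-1,"translation":[0,0,-0.24],"yaw":0},{"jaw":-1,"translation":[0,0,-0.28],"yaw":0},{"jaw":-1,"translation":[0,0,-0.32],"yaw":0}]'
python3 go.py 0.521 0.187 0.080
```

```text
time: 2.53
position: [0.4388, 0.0413, 0.2359]
ee_rot: [[0.001, 0.888, -0.461], [-0.0, -0.461, -0.888], [-1.0, 0.001, -0.0]]
wrist_force: [0.2, -1.1, -0.6]
gripper_width: 0.0003
t 2.53 p [0.4388 0.0413 0.2359] F [ 0.2 -1.1 -0.6] w 0.0003 xdown [ 0.001 -0.    -1.   ] zang -117.4
shift to tip target (tool axes) [ 0.1309  0.0057 -0.1671]
```

```bash
python3 -m pendant '[{"jaw":-1,"translation":[0,0.002,-0.04],"yaw":0},{"jaw":-1,"translation":[0,0.004,-0.08],"yaw":0},{"jaw":-1,"translation":[0.02,0.006,-0.12],"yaw":0},{"jaw":-1,"translation":[0.05,0.006,-0.15],"yaw":0},{"jaw":-1,"translation":[0.08,0.006,-0.167],"yaw":0},{"jaw":-1,"translation":[0.11,0.006,-0.167],"yaw":0},{"jaw":-1,"translation":[0.13,0.006,-0.167],"yaw":0},{"jaw":-1,"translation":[0.13,0.006,-0.167],"yaw":0}]'
python3 go.py 0.521 0.187 0.080
python3 - <<'E'
from h import *
a=[]
for c,(x,y) in {'top':(205,235),'side':(253,285)}.items():
    im=r.read_camera(c)[:,:,::-1]; a.append(cv2.resize(im[y-75:y+75,x-65:x+65],None,fx=3,fy=3,interpolation=cv2.INTER_CUBIC))
cv2.imwrite('pics/a1.png',np.hstack(a))
E
```

```text
time: 3.2
position: [0.5187, 0.1846, 0.1017]
ee_rot: [[-0.008, 0.888, -0.461], [-0.001, -0.461, -0.888], [-1.0, -0.006, 0.004]]
wrist_force: [0.0, -0.3, 0.3]
gripper_width: 0.0007
t 3.2 p [0.5187 0.1846 0.1017] F [ 0.  -0.3  0.3] w 0.0007 xdown [-0.008 -0.001 -1.   ] zang -117.4
shift to tip target (tool axes) [-0.0033  0.0009 -0.0032]
```

View pics/a1.png

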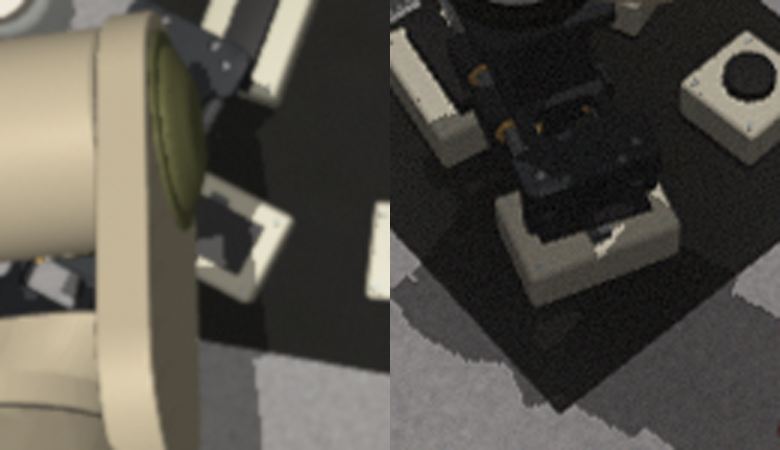

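The fingers are over the dotted half (side crop around (590,190)); the top view is blocked by the arm. Now down to just above the paddle.

```bash
python3 -m pendant '[{"jaw":-1,"translation":[0.002,0.001,-0.002],"yaw":0},{"jaw":-1,"translation":[0.006,0.001,-0.002],"yaw":0},{"jaw":-1,"translation":[0.01,0.001,-0.002],"yaw":0},{"jaw":-1,"translation":[0.015,0.001,-0.002],"yaw":0},{"jaw":-1,"translation":[0.015,0.001,-0.002],"yaw":0},{"jaw":-1,"translation":[0.015,0.001,-0.002],"yaw":0}]'
python3 go.py 0.521 0.187 0.048
```

```text
time: 3.8
position: [0.5224, 0.1858, 0.0905]
ee_rot: [[-0.0, 0.887, -0.461], [-0.0, -0.461, -0.887], [-1.0, -0.0, 0.0]]
wrist_force: [-0.3, -0.1, 0.1]
gripper_width: 0.0001
t 3.8 p [0.5224 0.1858 0.0905] F [-0.3 -0.1  0.1] w 0.0001 xdown [-0. -0. -1.] zang -117.5
shift to tip target (tool axes) [ 0.0175 -0.0018 -0.0004]
```

```bash
python3 -m pendant '[{"jaw":-1,"translation":[0.003,-0.001,0],"yaw":0},{"jaw":-1,"translation":[0.006,-0.001,0],"yaw":0},{"jaw":-1,"translation":[0.009,-0.001,0],"yaw":0},{"jaw":-1,"translation":[0.012,-0.001,0],"yaw":0},{"jaw":-1,"translation":[0.012,-0.001,0],"yaw":0}]'
python3 go.py 0.521 0.187 0.047
```

```text
time: 4.22
position: [0.5213, 0.1863, 0.078]
ee_rot: [[-0.001, 0.887, -0.461], [-0.0, -0.461, -0.887], [-1.0, -0.001, 0.001]]
wrist_force: [-0.6, -0.4, 0.4]
gripper_width: 0.0003
t 4.22 p [0.5213 0.1863 0.078 ] F [-0.6 -0.4  0.4] w 0.0003 xdown [-0.001 -0.    -1.   ] zang -117.5
shift to tip target (tool axes) [ 0.006  -0.0006 -0.0005]
```

```bash
python3 -m pendant '[{"jaw":-1,"translation":[0.0015,0,0],"yaw":0},{"jaw":-1,"translation":[0.003,0,0],"yaw":0},{"jaw":-1,"translation":[0.003,0,0],"yaw":0}]'; python3 -m pendant '[{"jaw":-1,"translation":[0.0015,0,0],"yaw":0},{"jaw":-1,"translation":[0.003,0,0],"yaw":0},{"jaw":-1,"translation":[0.003,0,0],"yaw":0}]'
python3 go.py 0.521 0.187 0.047
```

```text
time: 4.47
position: [0.5215, 0.1863, 0.0754]
ee_rot: [[-0.0, 0.887, -0.461], [-0.0, -0.461, -0.887], [-1.0, -0.0, 0.0]]
wrist_force: [1.3, 0.3, -0.4]
gripper_width: 0.0002
time: 4.72
position: [0.5215, 0.1863, 0.0724]
ee_rot: [[-0.0, 0.887, -0.461], [-0.0, -0.461, -0.887], [-1.0, -0.0, 0.0]]
wrist_force: [-0.0, 0.2, -0.4]
gripper_width: 0.0002
t 4.72 p [0.5215 0.1863 0.0724] F [-0.   0.2 -0.4] w 0.0002 xdown [-0. -0. -1.] zang -117.5
shift to tip target (tool axes) [ 0.0004 -0.0007 -0.0004]
```

```bash
python3 - <<'E'
from h import *
im=r.read_camera('side')[:,:,::-1]; x,y=253,280
a=cv2.resize(im[y-60:y+60,x-75:x+75],None,fx=5,fy=5,interpolation=cv2.INTER_CUBIC)
a=np.clip(a*1.8,0,255).astype(np.uint8)
cv2.imwrite('pics/a2.png',a)
E
```

```text
(no output)
```

View pics/a2.png

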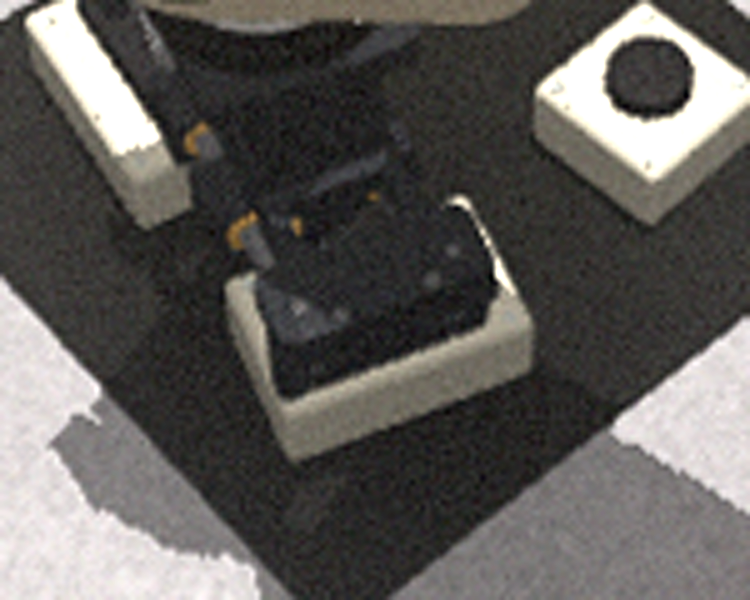

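```bash
for i in 1; do python3 -m pendant '[{"jaw":-1,"translation":[0.001,0,0],"yaw":0}]' | grep -E "pos|force"; python3 -m pendant '[{"jaw":-1,"translation":[0.001,0,0],"yaw":0}]'| grep -E "pos|force"; done
```

```text
position: [0.5217, 0.1864, 0.0718]
wrist_force: [0.4, -0.7, -0.3]
position: [0.5217, 0.1863, 0.0707]
wrist_force: [0.4, 0.6, -0.3]
```

```bash
python3 -m pendant '[{"jaw":-1,"translation":[0.001,0,0],"yaw":0}]' | grep -E "pos|force"; python3 -m pendant '[{"jaw":-1,"translation":[0.0,0,0],"yaw":0}]'| grep -E "pos|force"
```

```text
position: [0.5216, 0.1864, 0.0696]
wrist_force: [1.1, 0.1, 0.3]
position: [0.5215, 0.1863, 0.0695]
wrist_force: [-0.4, 0.3, 0.4]
```

```bash
python3 - <<'E'
from h import *
for t in ('rocker_dot','rocker_box'):
  print(r.boxes_of(t,'side'))
s=r.sense();print(np.round(s['ft_torque'],2),np.round(s['wrist_force'],2))
tip=np.array(s['position'])-[0,0,.025]
print(proj('side',tip),proj('side',tip+[0,0,.064]))
E
```

```text
[]
[]
[-0.07 -0.09  0.  ] [ 0.36 -0.41  0.69]
[237.29163708 282.50258325] [235.29496829 261.32355115]
```

```bash
python3 -m pendant '[{"jaw":-1,"translation":[0.001,0,0],"yaw":0},{"jaw":-1,"translation":[0.001,0,0],"yaw":0}]' | grep -E "pos|force"; python3 -m pendant '[{"jaw":-1,"translation":[0.001,0,0],"yaw":0},{"jaw":-1,"translation":[0.001,0,0],"yaw":0}]'| grep -E "pos|force"
```

```text
position: [0.5215, 0.1863, 0.0685]
wrist_force: [0.4, 0.5, 0.7]
position: [0.5215, 0.1863, 0.0675]
wrist_force: [0.8, -0.3, 0.2]
```

```bash
python3 -m pendant '[{"jaw":-1,"translation":[-0.03,0,0],"yaw":0},{"jaw":-1,"translation":[-0.06,0,0.01],"yaw":0},{"jaw":-1,"translation":[-0.09,0,0.04],"yaw":0},{"jaw":-1,"translation":[-0.11,0,0.07],"yaw":0},{"jaw":-1,"translation":[-0.11,0,0.1],"yaw":0},{"jaw":-1,"translation":[-0.11,0,0.1],"yaw":0}]' | grep -E "time|pos|force"
python3 - <<'E'
from h import *
a=[]
for c,(x,y) in {'top':(205,235),'side':(253,285)}.items():
    im=r.read_camera(c)[:,:,::-1]; cv2.imwrite(f'pics/b_{c}.png',im); a.append(cv2.resize(im[y-75:y+75,x-65:x+65],None,fx=3,fy=3,interpolation=cv2.INTER_CUBIC))
cv2.imwrite('pics/a3.png',np.clip(np.hstack(a)*1.4,0,255))
E
```

```text
time: 6.03
position: [0.4741, 0.0948, 0.1789]
wrist_force: [-0.1, 0.5, 0.0][ WARN:0@3.102] global loadsave.cpp:1063 imwrite_ Unsupported depth image for selected encoder is fallbacked to CV_8U.
```

View pics/a3.png

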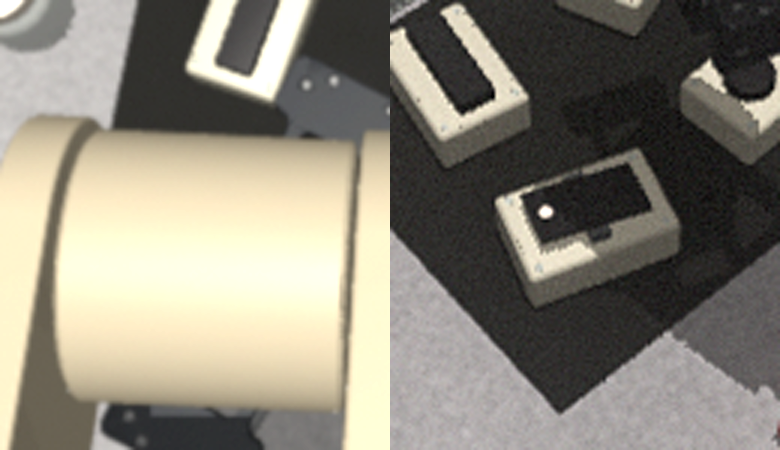

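```bash
python3 - <<'E'
from h import *
im=cv2.imread('pics/b_side.png'); s=r.sense(); p=np.array(s['position']); R=np.array(s['ee_rot'])
print(np.round(p,4),np.round(R,3).tolist(),s['gripper_width'])
x0,y0,x1,y1=200,120,400,270
a=cv2.resize(im[y0:y1,x0:x1],None,fx=4,fy=4,interpolation=cv2.INTER_CUBIC); a=np.clip(a*2.0,0,255).astype(np.uint8)
for X,c in ((p,(0,255,0)),(p+R[:,0]*.025,(0,0,255)),(p-R[:,0]*.039,(255,255,0))):
    u=(proj('side',X)-[x0,y0]+.5)*4; print(u); cv2.circle(a,(int(u[0]),int(u[1])),4,c,-1)
cv2.imwrite('pics/b2.png',a)
E
```

```text
[0.4754 0.0971 0.178 ] [[0.001, 0.887, -0.463], [0.0, -0.463, -0.887], [-1.0, 0.0, -0.0]] 0.000597978668265799
[365.72423823 384.1563158 ]
[364.0860429  423.35740632]
[368.43305206 319.33592839]
```

View pics/b2.png

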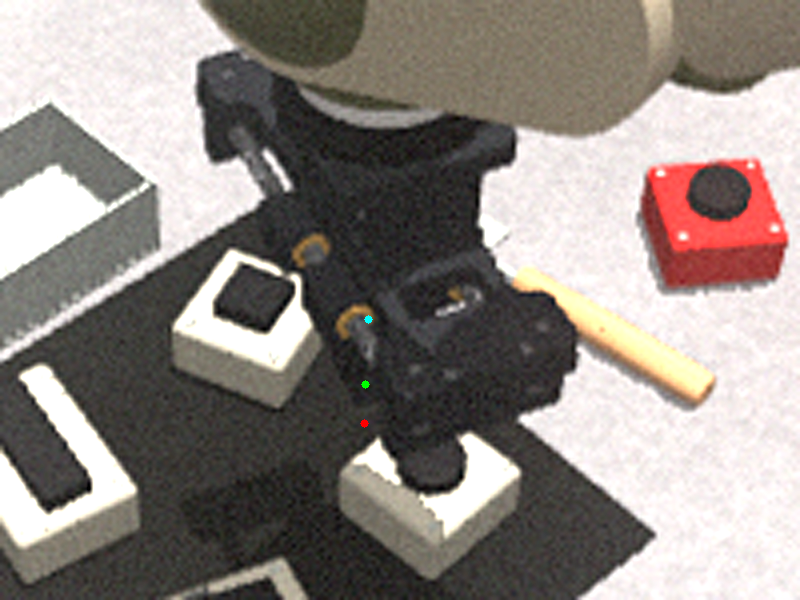

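View pics/b_side.png

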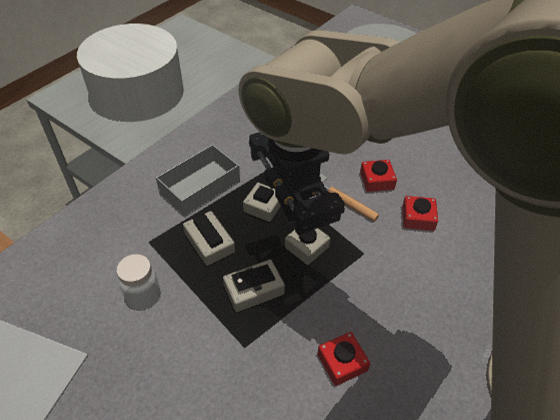

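```bash
python3 - <<'E'
from h import *
im=cv2.imread('pics/b_side.png'); s=r.sense(); p=np.array(s['position']); R=np.array(s['ee_rot'])
x0,y0,x1,y1=245,140,355,240
a=cv2.resize(im[y0:y1,x0:x1].astype(np.float32),None,fx=6,fy=6,interpolation=cv2.INTER_CUBIC); a=(np.clip(a/255,0,1)**.45*255*1.1).clip(0,255).astype(np.uint8)
u=lambda X:tuple(int(v) for v in (proj('side',X)-[x0,y0]+.5)*6)
for z,c in ((0.025,(0,0,255)),(-.039,(255,255,0))):
  w=[(.0175,.009),(.0175,-.009),(-.0175,-.009),(-.0175,.009)] if z>0 else [(.0935,.0375),(.0935,-.0375),(-.0935,-.0375),(-.0935,.0375)]
  cv2.polylines(a,[np.array([u(p+R@[z,b,d]) for b,d in w],np.int32)],True,c,1)
cv2.imwrite('pics/b3.png',a)
E
```

```text
(no output)
```

View pics/b3.png

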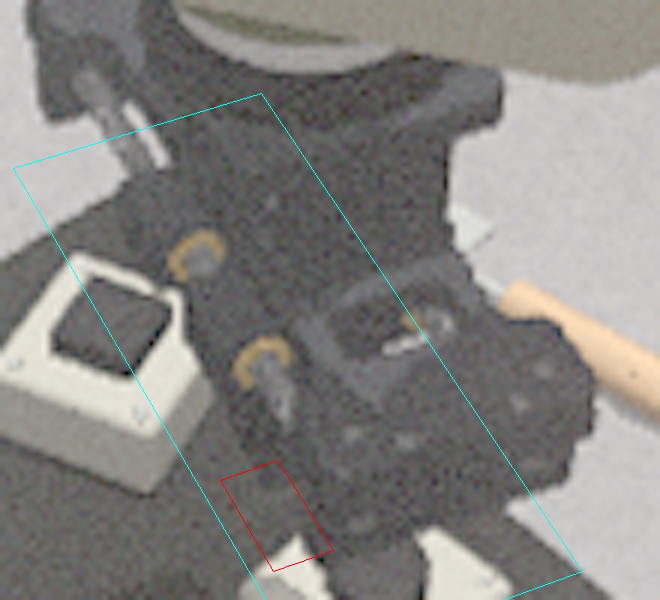

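```bash
python3 - <<'E'
from h import *
im=cv2.imread('pics/b_top.png'); s=r.sense(); p=np.array(s['position']); R=np.array(s['ee_rot'])
x0,y0,x1,y1=140,90,400,290
k=3
a=cv2.resize(im[y0:y1,x0:x1].astype(np.float32),None,fx=k,fy=k,interpolation=cv2.INTER_CUBIC); a=(np.clip(a/255,0,1)**.6*255*1.1).clip(0,255).astype(np.uint8)
u=lambda X:tuple(int(v) for v in (proj('top',X)-[x0,y0]+.5)*k)
for z,c in ((0.025,(0,0,255)),(-.039,(255,255,0)),(-.12,(0,255,0))):
  w=[(.0175,.009),(.0175,-.009),(-.0175,-.009),(-.0175,.009)] if z>0 else [(.0935,.0375),(.0935,-.0375),(-.0935,-.0375),(-.0935,.0375)]
  cv2.polylines(a,[np.array([u(p+R@[z,b,d]) for b,d in w],np.int32)],True,c,1)
cv2.imwrite('pics/b4.png',a)
E
```

```text
(no output)
```

View pics/b4.png

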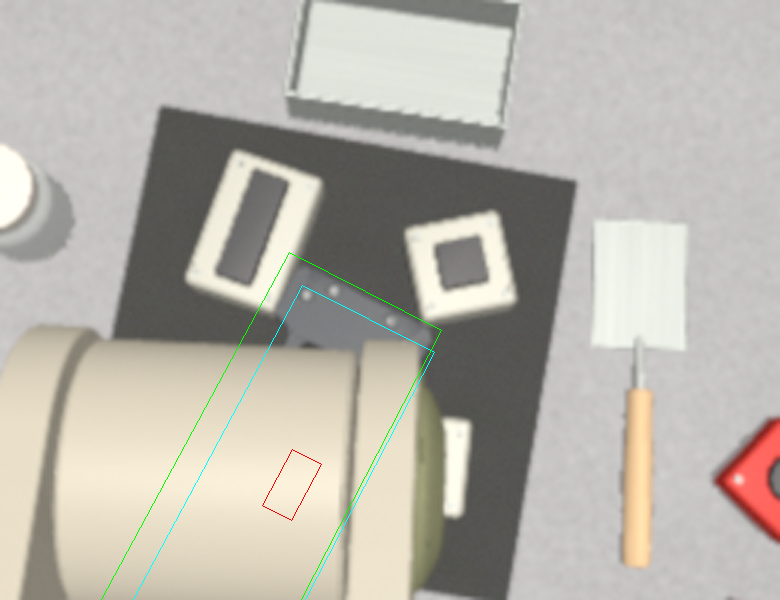

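The rocker did not move: the dot is still at (239.7,280.7) in the side view. The fingertips never touched it, although the nominal tip height reached 42.5 mm. I turn the gripper so the side camera can see the fingertips and measure where they really are.

```bash
python3 -m pendant '[{"jaw":-1,"translation":[0,0,0],"yaw":-7},{"jaw":-1,"translation":[0,0,0],"yaw":-14},{"jaw":-1,"translation":[0,0,0],"yaw":-21},{"jaw":-1,"translation":[0,0,0],"yaw":-28},{"jaw":-1,"translation":[0,0,0],"yaw":-35},{"jaw":-1,"translation":[0,0,0],"yaw":-42},{"jaw":-1,"translation":[0,0,0],"yaw":-49},{"jaw":-1,"translation":[0,0,0],"yaw":-56}]' | grep -E "time|pos|rot"
python3 - <<'E'
from h import *
im=np.ascontiguousarray(r.read_camera('side')[:,:,::-1]); cv2.imwrite('pics/c_side.png',im); s=r.sense(); p=np.array(s['position']); R=np.array(s['ee_rot'])
print(s['joint_positions'])
x0,y0,x1,y1=215,140,345,240
a=cv2.resize(im[y0:y1,x0:x1].astype(np.float32),None,fx=6,fy=6,interpolation=cv2.INTER_CUBIC); a=(np.clip(a/255,0,1)**.45*255*1.1).clip(0,255).astype(np.uint8)
u=lambda X:tuple(int(v) for v in (proj('side',X)-[x0,y0]+.5)*6)
for z,c in ((0.025,(0,0,255)),(-.039,(255,255,0))):
  w=[(.0175,.009),(.0175,-.009),(-.0175,-.009),(-.0175,.009)] if z>0 else [(.0935,.0375),(.0935,-.0375),(-.0935,-.0375),(-.0935,.0375)]
  cv2.polylines(a,[np.array([u(p+R@[z,b,d]) for b,d in w],np.int32)],True,c,1)
cv2.imwrite('pics/c1.png',a)
E
```

```text
time: 6.8
position: [0.4758, 0.0986, 0.1771]
ee_rot: [[-0.001, 0.875, 0.484], [0.0, 0.484, -0.875], [-1.0, -0.001, -0.001]]
[-4.01247619e-02  3.25177482e-01  1.56788958e+00  1.89560663e-04
  1.24942237e+00 -5.52875691e-01]
```

View pics/c1.png

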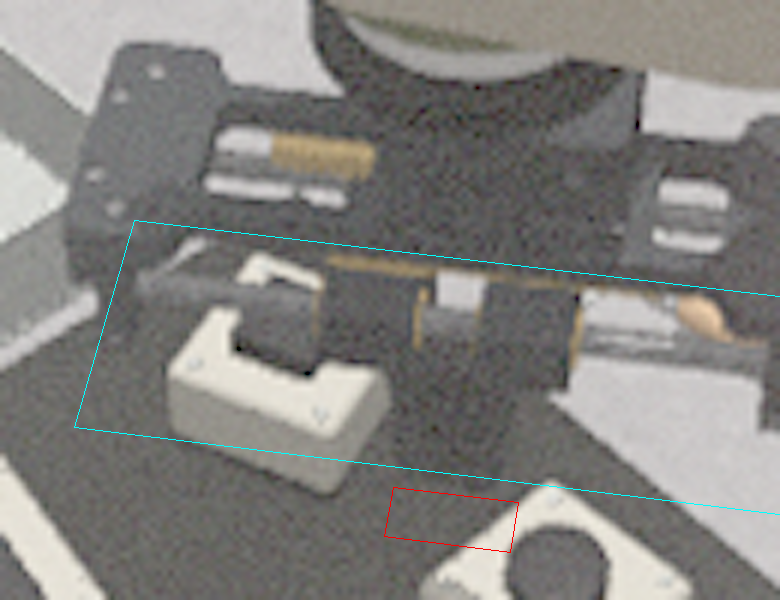

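```bash
python3 - <<'E'
from h import *
im=cv2.imread('pics/c_side.png').astype(np.float32); b=cv2.imread('pics/side0.png').astype(np.float32)
x0,y0,x1,y1=215,140,345,240
g=cv2.GaussianBlur(im,(0,0),1.0)[y0:y1,x0:x1]; h=cv2.GaussianBlur(b,(0,0),1.0)[y0:y1,x0:x1]
k=3.0
f=lambda v:cv2.resize(np.clip(v,0,255),None,fx=k,fy=k*1,interpolation=cv2.INTER_CUBIC)
hsv=g.copy()
o1=np.clip((g-10)*5,0,255); o2=np.clip(128+(g-h)*6,0,255)
cv2.imwrite('pics/c2.png',np.hstack([f(o1),f(o2)]).astype(np.uint8))
E
```

```text
(no output)
```

View pics/c2.png

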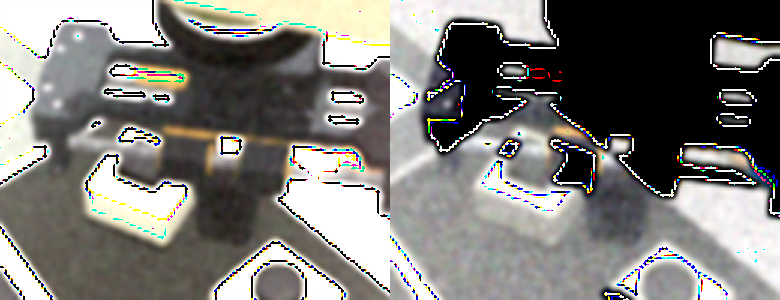

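The black fingertips' lower edge lies at about row 221, around columns 281–301, while the nominal pose predicts row 231. So the tips seem to stand about 20–25 mm higher than nominal. I fit this by overlay.

```bash
python3 - <<'E'
from h import *
im=cv2.imread('pics/c_side.png').astype(np.float32)
s=r.sense(); p=np.array(s['position']); R=np.array(s['ee_rot'])
x0,y0,x1,y1=265,180,320,245
g=cv2.GaussianBlur(im,(0,0),.6)[y0:y1,x0:x1]; k=7
base=np.clip(cv2.resize((g-10)*4.5,None,fx=k,fy=k,interpolation=cv2.INTER_CUBIC),0,255).astype(np.uint8)
o=[]
for dz in (0.02,0.028):
    a=base.copy()
    for t,c in ((.025,(0,0,255)),(0,(0,200,0))):
        w=[(.0175,.009),(.0175,-.009),(-.0175,-.009),(-.0175,.009)]
        cv2.polylines(a,[np.array([(proj('side',p+R@[t,b,d]+[0,0,dz])-[x0,y0]+.5)*k for b,d in w],np.int32)],True,c,1)
    o.append(a)
cv2.imwrite('pics/c3.png',np.hstack(o)); print(o[0].shape)
E
```

```text
(455, 385, 3)
```

View pics/c3.png

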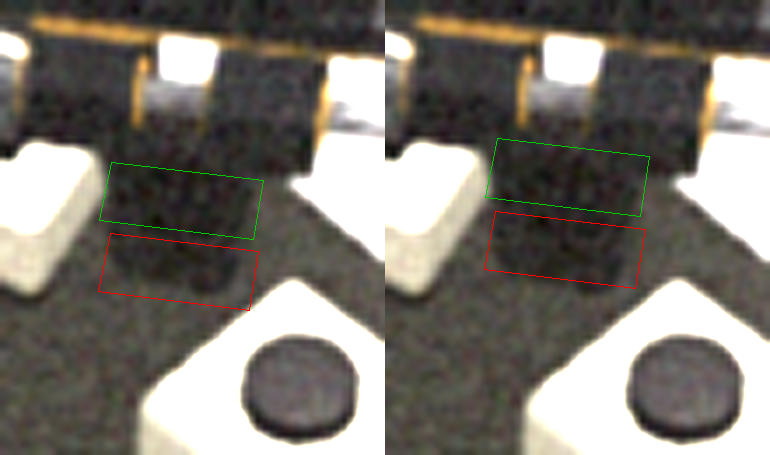

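A lift of about 25 mm fits, so the real tips stand near the reported TCP height, which explains the missing contact. Horizontally they agree within 2 mm. From here I take tip z as roughly TCP z, confirm it by force, and go back over the rocker.

```bash
python3 -m pendant '[{"jaw":-1,"translation":[0,0.02,-0.014],"yaw":7},{"jaw":-1,"translation":[0,0.04,-0.028],"yaw":14},{"jaw":-1,"translation":[0.02,0.06,-0.042],"yaw":21},{"jaw":-1,"translation":[0.04,0.082,-0.055],"yaw":28},{"jaw":-1,"translation":[0.06,0.082,-0.055],"yaw":35},{"jaw":-1,"translation":[0.08,0.082,-0.055],"yaw":42},{"jaw":-1,"translation":[0.095,0.082,-0.055],"yaw":49},{"jaw":-1,"translation":[0.105,0.082,-0.055],"yaw":56}]' | grep -E "time"
python3 -m pendant '[{"jaw":-1,"translation":[0,0,0],"yaw":0},{"jaw":-1,"translation":[0,0,0],"yaw":0}]' | grep -E "pos|force"
python3 go.py 0.522 0.188 0.045
```

```text
time: 7.52
position: [0.5212, 0.1857, 0.0721]
wrist_force: [-0.0, 0.3, 0.2]
t 7.68 p [0.5212 0.1857 0.0721] F [-0.   0.3  0.2] w 0.0006 xdown [-0.001 -0.    -1.   ] zang -117.3
shift to tip target (tool axes) [ 0.0021 -0.0003 -0.0024]
```

```bash
python3 -m pendant '[{"jaw":-1,"translation":[0.002,0,-0.002],"yaw":0},{"jaw":-1,"translation":[0.004,0,-0.002],"yaw":0},{"jaw":-1,"translation":[0.006,0,-0.002],"yaw":0},{"jaw":-1,"translation":[0.006,0,-0.002],"yaw":0}]' | grep -E "pos|force"
python3 -m pendant '[{"jaw":-1,"translation":[0.002,0,0],"yaw":0},{"jaw":-1,"translation":[0.004,0,0],"yaw":0}]' | grep -E "pos|force"
python3 -m pendant '[{"jaw":-1,"translation":[0.002,0,0],"yaw":0},{"jaw":-1,"translation":[0.002,0,0],"yaw":0}]' | grep -E "pos|force"
```

```text
position: [0.5221, 0.1869, 0.0667]
wrist_force: [0.5, 0.2, -0.1]
position: [0.5223, 0.1869, 0.0628]
wrist_force: [0.0, -0.4, 0.3]
position: [0.522, 0.1868, 0.0602]
wrist_force: [-0.4, -0.0, -0.9]
```

```bash
python3 -m pendant '[{"jaw":-1,"translation":[0.001,0,0],"yaw":0},{"jaw":-1,"translation":[0.002,0,0],"yaw":0}]' | grep -E "pos|force"
python3 -m pendant '[{"jaw":-1,"translation":[0.001,0,0],"yaw":0},{"jaw":-1,"translation":[0.002,0,0],"yaw":0}]' | grep -E "pos|force"
python3 -m pendant '[{"jaw":-1,"translation":[0.001,0,0],"yaw":0},{"jaw":-1,"translation":[0.002,0,0],"yaw":0}]' | grep -E "pos|force"
```

```text
position: [0.5222, 0.1869, 0.0586]
wrist_force: [0.7, -0.2, 0.2]
position: [0.5222, 0.1868, 0.0566]
wrist_force: [-0.0, -0.2, -0.0]
position: [0.5222, 0.1869, 0.0546]
wrist_force: [0.6, -0.6, -0.2]
```

```bash
python3 -m pendant '[{"jaw":-1,"translation":[0.001,0,0],"yaw":0},{"jaw":-1,"translation":[0.002,0,0],"yaw":0}]' | grep -E "pos|force"
python3 -m pendant '[{"jaw":-1,"translation":[0.001,0,0],"yaw":0},{"jaw":-1,"translation":[0.002,0,0],"yaw":0}]' | grep -E "pos|force"
python3 -m pendant '[{"jaw":-1,"translation":[0.001,0,0],"yaw":0},{"jaw":-1,"translation":[0.002,0,0],"yaw":0}]' | grep -E "pos|force"
```

```text
position: [0.5222, 0.1869, 0.0526]
wrist_force: [-0.3, 0.1, -0.1]
position: [0.5223, 0.187, 0.0507]
wrist_force: [-0.5, 1.1, 2.2]
position: [0.5224, 0.187, 0.0488]
wrist_force: [-0.5, 1.5, 1.4]
```

Contact at TCP z ≈ 0.051 (2.2 N). I press on until the stop is felt.

```bash
python3 -m pendant '[{"jaw":-1,"translation":[0.001,0,0],"yaw":0},{"jaw":-1,"translation":[0.002,0,0],"yaw":0}]' | grep -E "pos|force"
python3 -m pendant '[{"jaw":-1,"translation":[0.001,0,0],"yaw":0},{"jaw":-1,"translation":[0.002,0,0],"yaw":0}]' | grep -E "pos|force"
python3 -m pendant '[{"jaw":-1,"translation":[0.001,0,0],"yaw":0}]' | grep -E "pos|force"
python3 -m pendant '[{"jaw":-1,"translation":[0.001,0,0],"yaw":0}]' | grep -E "pos|force"
```

```text
position: [0.5224, 0.1871, 0.0468]
wrist_force: [0.5, 2.0, 3.5]
position: [0.5224, 0.1869, 0.0448]
wrist_force: [-1.4, 2.4, 8.6]
position: [0.5225, 0.1869, 0.0444]
wrist_force: [-4.4, 1.3, 18.9]
position: [0.5225, 0.187, 0.0442]
wrist_force: [-6.5, 0.8, 25.9]
```

The stop is reached (26 N). I lift, move over the round key, and check the rocker.

```bash
python3 -m pendant '[{"jaw":-1,"translation":[-0.02,0,0],"yaw":0},{"jaw":-1,"translation":[-0.045,0,0],"yaw":0},{"jaw":-1,"translation":[-0.05,0.01,0.035],"yaw":0},{"jaw":-1,"translation":[-0.05,0.02,0.07],"yaw":0},{"jaw":-1,"translation":[-0.05,0.03,0.105],"yaw":0},{"jaw":-1,"translation":[-0.05,0.04,0.14],"yaw":0},{"jaw":-1,"translation":[-0.05,0.046,0.16],"yaw":0},{"jaw":-1,"translation":[-0.05,0.046,0.16],"yaw":0}]' | grep -E "time|force"
python3 go.py 0.490 0.025 0.030
python3 - <<'E'
from h import *
im=np.ascontiguousarray(r.read_camera('side')[:,:,::-1]); cv2.imwrite('pics/d_side.png',im)
b=cv2.imread('pics/side0.png'); x,y=253,283
f=lambda q:np.clip(cv2.resize(q[y-40:y+40,x-45:x+45].astype(np.float32)*1.5,None,fx=4.2,fy=4.2,interpolation=cv2.INTER_CUBIC),0,255)
cv2.imwrite('pics/d1.png',np.hstack([f(b),f(im)]).astype(np.uint8))
E
```

```text
time: 10.52
wrist_force: [-0.0, -0.2, 0.2]
t 10.52 p [0.4884 0.0204 0.0924] F [-0.  -0.2  0.2] w 0.0004 xdown [-0.001 -0.001 -1.   ] zang -117.7
shift to tip target (tool axes) [ 0.0374 -0.0007 -0.0049]
```

View pics/d1.png

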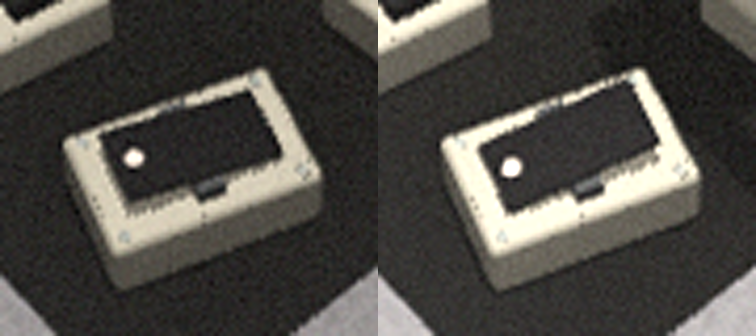

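View pics/d_side.png

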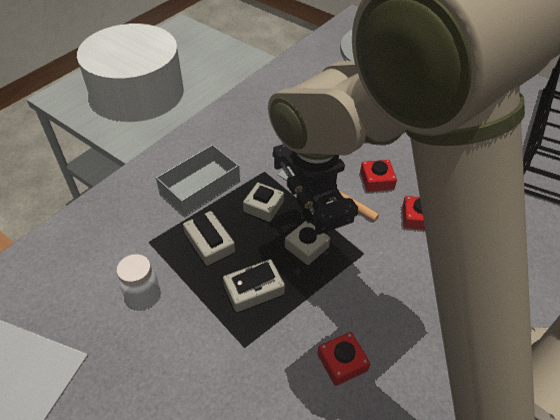

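The dot dropped (crop (133,158)→(133,167)) and the box stayed put. I measure the dot more exactly, to be sure the rocker is fully on.

```bash
python3 - <<'E'
from h import *
def cen(f):
    g=cv2.imread(f,0)[272:292,230:250].astype(float); 
    w=np.clip(g-75,0,None); 
    yy,xx=np.mgrid[272:292,230:250]; k=(np.hypot(xx-239.5,yy-281.5)<4.5); w=w*k
    return (w*xx).sum()/w.sum(),(w*yy).sum()/w.sum()
for f in('side0','b_side','d_side'): print(f,np.round(cen(f'pics/{f}.png'),2))
ux=np.array([np.cos(np.radians(62.5)),np.sin(np.radians(62.5)),0])
for a in (.15,.11,-.06,-.09,-.11,-.15):
    X=np.array([.5075,.1615,.049])+ux*(26*np.cos(a)-2*np.sin(a))*1e-3+np.array([0,0,26*np.sin(a)+2*np.cos(a)])*1e-3
    print(a,np.round(proj('side',X),2))
E
```

```text
side0 [239.47 280.15]
b_side [239.45 280.15]
d_side [239.3  282.46]
0.15 [238.86 279.11]
0.11 [238.78 279.48]
-0.06 [238.66 280.96]
-0.09 [238.69 281.21]
-0.11 [238.71 281.37]
-0.15 [238.77 281.69]
```

The dot moved 2.31 px of the 2.2–2.6 px expected for the full swing, and the stop was felt, so the rocker is on. Now down onto the round key.

```bash
python3 -m pendant '[{"jaw":-1,"translation":[0.01,-0.001,-0.005],"yaw":0},{"jaw":-1,"translation":[0.02,-0.001,-0.005],"yaw":0},{"jaw":-1,"translation":[0.03,-0.001,-0.005],"yaw":0},{"jaw":-1,"translation":[0.036,-0.001,-0.005],"yaw":0},{"jaw":-1,"translation":[0.036,-0.001,-0.005],"yaw":0}]' | grep -E "pos|force"
python3 -m pendant '[{"jaw":-1,"translation":[0.002,0,0],"yaw":0},{"jaw":-1,"translation":[0.004,0,0],"yaw":0}]' | grep -E "pos|force"
python3 -m pendant '[{"jaw":-1,"translation":[0.001,0,0],"yaw":0},{"jaw":-1,"translation":[0.002,0,0],"yaw":0}]' | grep -E "pos|force"
python3 -m pendant '[{"jaw":-1,"translation":[0.001,0,0],"yaw":0},{"jaw":-1,"translation":[0.002,0,0],"yaw":0}]' | grep -E "pos|force"
```

```text
position: [0.4899, 0.0299, 0.055]
wrist_force: [-0.9, 0.7, 1.0]
position: [0.4909, 0.0291, 0.0527]
wrist_force: [-0.1, -0.4, -1.0]
position: [0.4908, 0.0287, 0.0508]
wrist_force: [-0.1, 0.5, 0.2]
position: [0.4907, 0.0285, 0.0487]
wrist_force: [-0.3, 0.6, 0.4]
```

```bash
python3 -m pendant '[{"jaw":-1,"translation":[0.001,0,0],"yaw":0},{"jaw":-1,"translation":[0.002,0,0],"yaw":0}]' | grep -E "pos|force"
python3 -m pendant '[{"jaw":-1,"translation":[0.001,0,0],"yaw":0},{"jaw":-1,"translation":[0.002,0,0],"yaw":0}]' | grep -E "pos|force"
python3 -m pendant '[{"jaw":-1,"translation":[0.001,0,0],"yaw":0}]' | grep -E "pos|force"
```

```text
position: [0.4907, 0.0286, 0.0468]
wrist_force: [-1.1, -0.5, 2.0]
position: [0.4907, 0.0285, 0.0447]
wrist_force: [-0.3, -0.0, 3.0]
position: [0.4907, 0.0285, 0.0437]
wrist_force: [0.4, 0.1, 1.5]
```

```bash
python3 -m pendant '[{"jaw":-1,"translation":[0.001,0,0],"yaw":0},{"jaw":-1,"translation":[0.002,0,0],"yaw":0}]' | grep -E "pos|force"
python3 -m pendant '[{"jaw":-1,"translation":[0.001,0,0],"yaw":0}]' | grep -E "pos|force"
python3 -m pendant '[{"jaw":-1,"translation":[0.001,0,0],"yaw":0}]' | grep -E "pos|force"
```

```text
position: [0.4907, 0.0285, 0.0416]
wrist_force: [0.1, 0.1, 2.5]
position: [0.4908, 0.0286, 0.0411]
wrist_force: [-6.0, 1.0, 23.1]
position: [0.4908, 0.0286, 0.041]
wrist_force: [-8.5, 0.3, 33.6]
```

The round key is at its stop (33 N), after about 6.5 mm of travel from contact. I lift and move over the bar.

```bash
python3 -m pendant '[{"jaw":-1,"translation":[-0.025,0,0],"yaw":0},{"jaw":-1,"translation":[-0.05,0,0],"yaw":0},{"jaw":-1,"translation":[-0.05,0.017,-0.032],"yaw":0},{"jaw":-1,"translation":[-0.05,0.035,-0.065],"yaw":0},{"jaw":-1,"translation":[-0.05,0.053,-0.098],"yaw":0},{"jaw":-1,"translation":[-0.05,0.07,-0.13],"yaw":0},{"jaw":-1,"translation":[-0.05,0.088,-0.162],"yaw":0},{"jaw":-1,"translation":[-0.05,0.088,-0.162],"yaw":0}]' | grep -E "time|force"
python3 -m pendant '[{"jaw":-1,"translation":[0,0,0],"yaw":0},{"jaw":-1,"translation":[0,0,0],"yaw":0}]' | grep -E "pos|force"
python3 go.py 0.645 0.132 0.025
python3 - <<'E'
from h import *
im=np.ascontiguousarray(r.read_camera('side')[:,:,::-1]); cv2.imwrite('pics/e_side.png',im)
b=cv2.imread('pics/side0.png'); x,y=307,240
f=lambda q:np.clip(cv2.resize(q[y-40:y+40,x-45:x+45].astype(np.float32)*1.5,None,fx=4.2,fy=4.2,interpolation=cv2.INTER_CUBIC),0,255)
cv2.imwrite('pics/e1.png',np.hstack([f(b),f(im)]).astype(np.uint8))
E
```

```text
time: 12.9
wrist_force: [-0.4, -0.4, -1.0]
position: [0.6425, 0.1315, 0.0889]
wrist_force: [-0.2, 0.3, 0.1]
t 13.07 p [0.6425 0.1315 0.0889] F [-0.2  0.3  0.1] w 0.0004 xdown [-0.002 -0.    -1.   ] zang -117.5
shift to tip target (tool axes) [ 0.0389  0.002  -0.0016]
```

View pics/e1.png

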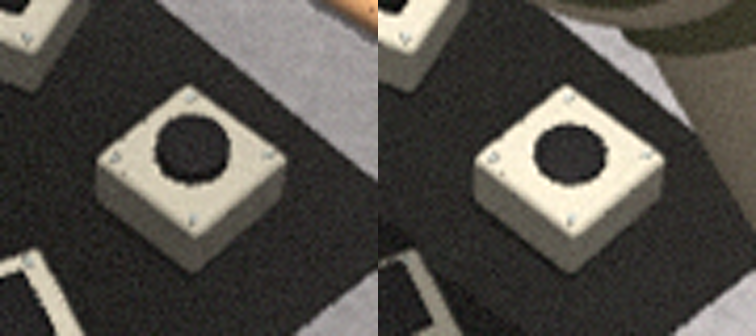

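View pics/e_side.png

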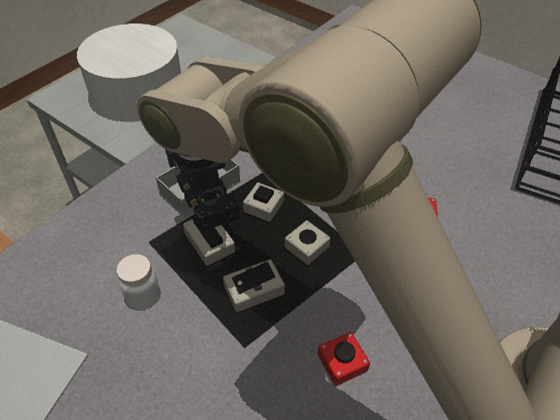

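The round key sits low (its upper edge dropped from row 113 to 124 in the crop) and its box has not moved. The fingers are over the bar, so I press it.

```bash
python3 -m pendant '[{"jaw":-1,"translation":[0.01,0.001,-0.001],"yaw":0},{"jaw":-1,"translation":[0.02,0.001,-0.001],"yaw":0},{"jaw":-1,"translation":[0.03,0.001,-0.001],"yaw":0},{"jaw":-1,"translation":[0.036,0.001,-0.001],"yaw":0},{"jaw":-1,"translation":[0.036,0.001,-0.001],"yaw":0}]' | grep -E "pos|force"
python3 -m pendant '[{"jaw":-1,"translation":[0.001,0,0],"yaw":0},{"jaw":-1,"translation":[0.003,0,0],"yaw":0}]' | grep -E "pos|force"
python3 -m pendant '[{"jaw":-1,"translation":[0.001,0,0],"yaw":0},{"jaw":-1,"translation":[0.002,0,0],"yaw":0}]' | grep -E "pos|force"
python3 -m pendant '[{"jaw":-1,"translation":[0.001,0,0],"yaw":0},{"jaw":-1,"translation":[0.002,0,0],"yaw":0}]' | grep -E "pos|force"
```

```text
position: [0.6437, 0.1319, 0.0515]
wrist_force: [0.3, -0.1, 0.0]
position: [0.645, 0.1322, 0.051]
wrist_force: [-0.3, -0.9, 0.5]
position: [0.6449, 0.1322, 0.0489]
wrist_force: [0.6, -0.3, -0.5]
position: [0.6449, 0.1322, 0.047]
wrist_force: [-0.4, -0.1, 2.5]
```

```bash
python3 -m pendant '[{"jaw":-1,"translation":[0.001,0,0],"yaw":0},{"jaw":-1,"translation":[0.002,0,0],"yaw":0}]' | grep -E "pos|force"
python3 -m pendant '[{"jaw":-1,"translation":[0.001,0,0],"yaw":0}]' | grep -E "pos|force"
```

```text
position: [0.6449, 0.1322, 0.0449]
wrist_force: [-0.9, -0.3, 2.2]
position: [0.6449, 0.1322, 0.0438]
wrist_force: [-0.9, -1.3, 2.6]
```

```bash
python3 -m pendant '[{"jaw":-1,"translation":[0.001,0,0],"yaw":0},{"jaw":-1,"translation":[0.002,0,0],"yaw":0}]' | grep -E "pos|force"
python3 -m pendant '[{"jaw":-1,"translation":[0.001,0,0],"yaw":0}]' | grep -E "pos|force"
python3 -m pendant '[{"jaw":-1,"translation":[0.001,0,0],"yaw":0}]' | grep -E "pos|force"
```

```text
position: [0.6449, 0.1322, 0.0416]
wrist_force: [0.5, 0.1, 2.6]
position: [0.6449, 0.1322, 0.0413]
wrist_force: [-4.2, -0.3, 13.5]
position: [0.645, 0.1322, 0.0412]
wrist_force: [-7.3, -0.6, 21.6]
```

The bar stop is at the same height, 0.0412 (21.6 N). I lift and clear out for a final look.

```bash
python3 -m pendant '[{"jaw":-1,"translation":[-0.03,0,0],"yaw":0},{"jaw":-1,"translation":[-0.06,0,0],"yaw":0},{"jaw":-1,"translation":[-0.09,0,0.02],"yaw":0},{"jaw":-1,"translation":[-0.12,0,0.05],"yaw":0},{"jaw":-1,"translation":[-0.15,0,0.08],"yaw":0},{"jaw":-1,"translation":[-0.15,0,0.12],"yaw":0},{"jaw":-1,"translation":[-0.15,0,0.16],"yaw":0},{"jaw":-1,"translation":[-0.15,0,0.2],"yaw":0}]' | grep -E "time|pos"
python3 -m pendant '[{"jaw":-1,"translation":[0,0,0.04],"yaw":0},{"jaw":-1,"translation":[0,0,0.08],"yaw":0},{"jaw":-1,"translation":[0,0,0.12],"yaw":0},{"jaw":-1,"translation":[0,0,0.16],"yaw":0},{"jaw":-1,"translation":[0,0,0.2],"yaw":0},{"jaw":-1,"translation":[0,0,0.24],"yaw":0},{"jaw":-1,"translation":[0,0,0.28],"yaw":0},{"jaw":-1,"translation":[0,0,0.28],"yaw":0}]' | grep -E "time|pos|force"
python3 - <<'E'
from h import *
for c,(x0,y0,x1,y1) in {'side':(145,165,365,345),'top':(165,120,340,295)}.items():
    im=np.ascontiguousarray(r.read_camera(c)[:,:,::-1]); cv2.imwrite(f'pics/f_{c}.png',im)
    b=cv2.imread(f'pics/{c}0.png'); k=1.8 if c=='side' else 2.2
    f=lambda q:np.clip(cv2.resize(q[y0:y1,x0:x1].astype(np.float32)*1.4,None,fx=k,fy=k,interpolation=cv2.INTER_CUBIC),0,255)
    cv2.imwrite(f'pics/f1_{c}.png',np.hstack([f(b),f(im)]).astype(np.uint8))
E
```

```text
time: 15.28
position: [0.5514, -0.0465, 0.1899]
time: 15.95
position: [0.4207, -0.299, 0.1893]
wrist_force: [-0.7, 0.1, -0.7]
```

View pics/f1_side.png

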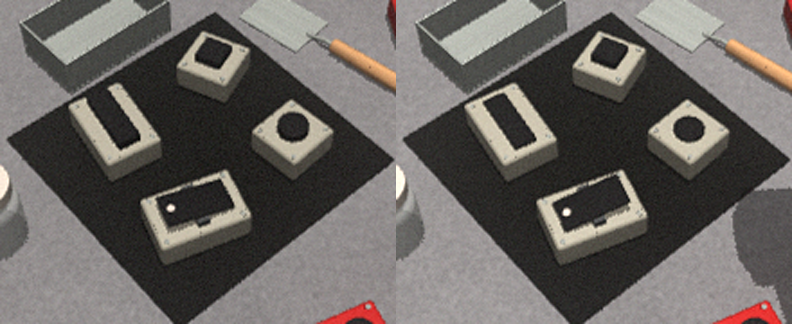

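View pics/f1_top.png

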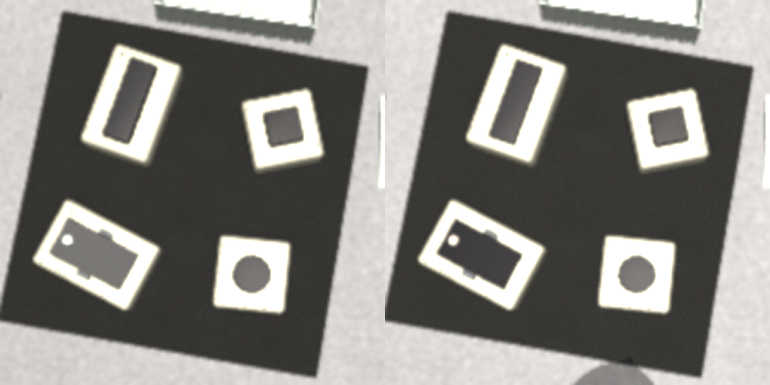

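View pics/f_side.png

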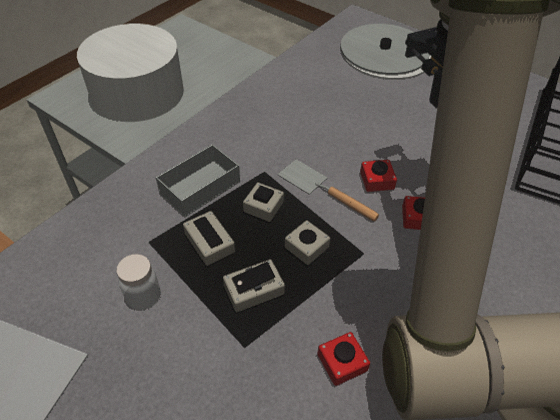

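```bash
python3 - <<'E'
from h import *
for f in('side0','d_side','f_side'):
    g=cv2.imread(f'pics/{f}.png',0).astype(float); yy,xx=np.mgrid[0:420,0:560]; w=np.clip(g-75,0,None)*(np.hypot(xx-239.5,yy-281.5)<4.5)
    print(f,(w*xx).sum()/w.sum(),(w*yy).sum()/w.sum())
s=r.sense();print(s['time'],np.abs(s['dq']).max(),np.round(s['wrist_force'],1))
r.job_done()
E
```

```text
side0 239.47427502338635 280.1478016838166
d_side 239.302043070127 282.45941468801766
f_side 239.31346578366447 282.4790286975717
16.05 0.053017054534546665 [ 0.1  1.  -0.3]
the job is handed in; nothing more can be done
```

I pressed the rocker, then the round key, then the bar key, each down to its stop, and handed the job in at about 16 s. The hand-in gives no verdict.

- **Stops felt:** the wrist force rose to 26 N on the rocker, 34 N on the round key and 22 N on the bar. Both keys stopped at the same reported height (TCP z about 41 mm).
- **Final pictures:**
  - The rocker's dot is 2.3 px lower than at the start, where 2.2–2.6 px is expected for the full swing, and it has stayed there. That puts the rocker at about 0.27 rad or more if it started fully off, just over the 0.26 limit. A later start means it reached the full 0.30.
  - The round and bar keys are in, and the square key is out.
  - The boxes, pan, jar and spatula show no visible shift.
  - At hand-in the arm was clear of everything, over the right side of the bench.

**What disagreed:** my first press on the rocker touched nothing. The fingertips stood about 25–30 mm higher than the reported pose and the 25 mm overhang imply. Only the side view gave this number, later confirmed by where contact was felt. I pressed by force after that.

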